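# Find the loose clamp bolt and hold its cap open

## Task

One of the three tube clamps on the bench has a loose bolt: tap the bolt heads from above with the fingers until you feel the one that gives. Then take that clamp's handle, lift its cap at least half-way to upright (45 degrees or a little more) and finish while still holding it open in the gripper, so that the sleeve can be looked at; it falls shut if let go. Do not force up a cap that is still bolted tight, and leave the oil can beside them where it stands.

Things in the scene. Friction and masses are not known exactly. Their poses are not given: they have to be found in the camera images.
- clamp_a: clamp_a, one of three outwardly identical grey hinged tube clamps screwed to the bench (foot 124 x 70 mm, 64 mm high over the arch), in any order from left to right. A steel sleeve (30 mm across, 80 mm long) lies across it. Origin on the bench; x points from handle to hinge, away from the robot within 25 degrees, y along the hinge axis, z up
- clamp_a_hinge (a point): middle of clamp_a's hinge axis at its rear, 44 mm above the bench, fixed; same axes as body clamp_a. In this frame, cap shut: bolt axis at x = -86 mm, handle bar at x = -150 mm, z = +4 mm, both y = 0; sleeve axis x = -40, z = -4 mm
- clamp_a_bolt_top (a point): centre of the top of the hexagon bolt head (24 mm across flats) in clamp_a's cap, 68 mm above the bench with the cap shut; the head stands 10 mm proud of a round collar of 38 mm diameter; moves with bolt and cap
- clamp_a_handle (a point): middle of the round bar (12 mm thick, 50 mm free length, along the hinge axis) of the D-shaped handle on the front of clamp_a's cap, 48 mm above the bench with the cap shut; moves with the cap. Between bar and cap edge is an opening about 34 x 50 mm, bare bench below
- clamp_a_bolt (a joint): how far clamp_a's bolt is pushed down into its collar, m; 0 = up. A loose bolt gives 6 mm against a light spring (1.5 N to start, 4.5 N fully down) and springs back; a tight one does not give (under 1 mm)
- clamp_a_cap (a joint): opening angle of clamp_a's cap, rad; 0 = shut, grows as the handle rises. If its bolt is loose it swings freely to a stop at 1.25 rad and falls shut when let go (1 to 2.5 N lifts it at the handle); if tight, it is held down and yields only hundredths of a rad
- clamp_a_grip (a joint): bending of clamp_a's handle against the stiff spring at its root on the cap, rad: 0 at rest, about 0.0033 per N of upward pull at the bar; practically 0 while a cap swings freely
- clamp_b: clamp_b, one of three outwardly identical grey hinged tube clamps screwed to the bench (foot 124 x 70 mm, 64 mm high over the arch), in any order from left to right. A steel sleeve (30 mm across, 80 mm long) lies across it. Origin on the bench; x points from handle to hinge, away from the robot within 25 degrees, y along the hinge axis, z up
- clamp_b_hinge (a point): middle of clamp_b's hinge axis at its rear, 44 mm above the bench, fixed; same axes as body clamp_b. In this frame, cap shut: bolt axis at x = -86 mm, handle bar at x = -150 mm, z = +4 mm, both y = 0; sleeve axis x = -40, z = -4 mm
- clamp_b_bolt_top (a point): centre of the top of the hexagon bolt head (24 mm across flats) in clamp_b's cap, 68 mm above the bench with the cap shut; the head stands 10 mm proud of a round collar of 38 mm diameter; moves with bolt and cap
- clamp_b_handle (a point): middle of the round bar (12 mm thick, 50 mm free length, along the hinge axis) of the D-shaped handle on the front of clamp_b's cap, 48 mm above the bench with the cap shut; moves with the cap. Between bar and cap edge is an opening about 34 x 50 mm, bare bench below
- clamp_b_bolt (a joint): how far clamp_b's bolt is pushed down into its collar, m; 0 = up. A loose bolt gives 6 mm against a light spring (1.5 N to start, 4.5 N fully down) and springs back; a tight one does not give (under 1 mm)
- clamp_b_cap (a joint): opening angle of clamp_b's cap, rad; 0 = shut, grows as the handle rises. If its bolt is loose it swings freely to a stop at 1.25 rad and falls shut when let go (1 to 2.5 N lifts it at the handle); if tight, it is held down and yields only hundredths of a rad
- clamp_b_grip (a joint): bending of clamp_b's handle against the stiff spring at its root on the cap, rad: 0 at rest, about 0.0033 per N of upward pull at the bar; practically 0 while a cap swings freely
- clamp_c: clamp_c, one of three outwardly identical grey hinged tube clamps screwed to the bench (foot 124 x 70 mm, 64 mm high over the arch), in any order from left to right. A steel sleeve (30 mm across, 80 mm long) lies across it. Origin on the bench; x points from handle to hinge, away from the robot within 25 degrees, y along the hinge axis, z up
- clamp_c_hinge (a point): middle of clamp_c's hinge axis at its rear, 44 mm above the bench, fixed; same axes as body clamp_c. In this frame, cap shut: bolt axis at x = -86 mm, handle bar at x = -150 mm, z = +4 mm, both y = 0; sleeve axis x = -40, z = -4 mm
- clamp_c_bolt_top (a point): centre of the top of the hexagon bolt head (24 mm across flats) in clamp_c's cap, 68 mm above the bench with the cap shut; the head stands 10 mm proud of a round collar of 38 mm diameter; moves with bolt and cap
- clamp_c_handle (a point): middle of the round bar (12 mm thick, 50 mm free length, along the hinge axis) of the D-shaped handle on the front of clamp_c's cap, 48 mm above the bench with the cap shut; moves with the cap. Between bar and cap edge is an opening about 34 x 50 mm, bare bench below
- clamp_c_bolt (a joint): how far clamp_c's bolt is pushed down into its collar, m; 0 = up. A loose bolt gives 6 mm against a light spring (1.5 N to start, 4.5 N fully down) and springs back; a tight one does not give (under 1 mm)
- clamp_c_cap (a joint): opening angle of clamp_c's cap, rad; 0 = shut, grows as the handle rises. If its bolt is loose it swings freely to a stop at 1.25 rad and falls shut when let go (1 to 2.5 N lifts it at the handle); if tight, it is held down and yields only hundredths of a rad
- clamp_c_grip (a joint): bending of clamp_c's handle against the stiff spring at its root on the cap, rad: 0 at rest, about 0.0033 per N of upward pull at the bar; practically 0 while a cap swings freely
- oil_can: red oil can with a long bent spout, 72 x 97 mm, 152 mm high, standing to the left of the clamps; origin at the centre of its underside

How it is judged:
On the way, in this order (a step that is already met when the one before it is completed fails the run):
1. the loose bolt has been tapped: pushed at least 4 mm down into its collar by the fingers, with its cap shut (((value of joint clamp_a_bolt above 0.004 m and value of joint clamp_a_cap below 0.05 rad and contact force between the fingers and clamp_a_bolt above 0.5 N) or (value of joint clamp_b_bolt above 0.004 m and value of joint clamp_b_cap below 0.05 rad and contact force between the fingers and clamp_b_bolt above 0.5 N) or (value of joint clamp_c_bolt above 0.004 m and value of joint clamp_c_cap below 0.05 rad and contact force between the fingers and clamp_c_bolt above 0.5 N))), for 0.04 s.
2. the cap of the clamp with the loose bolt is lifted by the fingers to more than 0.6 rad (((value of joint clamp_a_cap above 0.6 rad and contact force between the fingers and clamp_a_cap above 0.3 N) or (value of joint clamp_b_cap above 0.6 rad and contact force between the fingers and clamp_b_cap above 0.3 N) or (value of joint clamp_c_cap above 0.6 rad and contact force between the fingers and clamp_c_cap above 0.3 N))), for 0.2 s.
At the end, for the whole second after the job is handed in: the cap of the clamp with the loose bolt is open by more than 0.6 rad (34 degrees), at rest (under 0.1 rad/s) and carried by the fingers (contact over 0.3 N); the oil can stands within 30 mm of where it was ((((value of joint clamp_a_cap above 0.6 rad and contact force between the fingers and clamp_a_cap above 0.3 N) and velocity of joint clamp_a_cap between -0.1 and 0.1 rad/s) or ((value of joint clamp_b_cap above 0.6 rad and contact force between the fingers and clamp_b_cap above 0.3 N) and velocity of joint clamp_b_cap between -0.1 and 0.1 rad/s) or ((value of joint clamp_c_cap above 0.6 rad and contact force between the fingers and clamp_c_cap above 0.3 N) and velocity of joint clamp_c_cap between -0.1 and 0.1 rad/s)) and distance of oil_can from where it was at the start of the episode below 0.03 m); the arm keeps its last pose, push and grip.
It fails at once if a cap that does not lift freely is forced: its handle is pulled up with more than about 15 N (value of joint any of clamp_a_grip, clamp_b_grip, clamp_c_grip above 0.05 rad).
It fails at once if the oil can is knocked over (tilted by more than 0.5 rad) (angle between oil_can's own z axis and vertical above 0.5 rad).
It also fails if it takes over 56 s, if anything falls off the work surface, if the arm or the gripper's body presses on something with over 40 N, if the wrist force passes 120 N, or if a joint passes its speed limit or range.

## Robot

A 6-joint arm with a two-finger parallel gripper is mounted at the origin on the work surface; the furniture and walls round the work are solid. World frame = base frame: x ahead of the robot, y to its left, z up, the work surface at z = 0. Lengths are in m, angles in rad, forces in N, time in s.
With the tool pointing down it reaches from about 0.3 to 0.775 m from the base axis. Payload 14.6 kg.
Tool frame: the origin (TCP) lies at the centre of the arm's flange, where the gripper is bolted on; the fingertips stand 199 mm ahead of it and the grasp point (between the pads) lies 180 mm ahead of it; z points along the fingers, y is the direction in which the jaws open and shut (so a half turn about z gives the same grasp; the last joint's range is limited). The gripper opens to 94 mm and grips with 3 to 60 N. Pads are 16 mm wide; open, the fingers measure 119 mm over their backs; the gripper's body (75 mm by 177 mm) begins 78 mm behind the grasp point.
Start: joints at [1.062, 0.3, 1.521, -0, 1.321, -0.067], TCP at [0.235, 0.497, 0.405] pointing down, gripper open.
Joint ranges: [-3.03, 3.03], [-0.79, 2.21], [0.23, 2.52], [-1.04, 4.18], [0, 3.07], [-2.55, 2.55]. Speed limits (rad/s): [2.22, 2.22, 2.57, 3.14, 3.14, 3.14].

## Interface

Orientations are given as a unit quaternion [x, y, z, w].
In Python, from station import env gives the robot as it stands.
- The arm moves only by the tool drive_tool, never from a script. Its argument "increments" is a list of rows, each a list of 7 numbers: the closure in counts, from 0 (fully open) to 255 (shut), then the shift along the tool's x, y, z in m, then the turn, a rotation vector about the tool's x, y, z in degrees. In form: [[grip, tx, ty, tz, ax, ay, az], ...]. A call has 1 to 20 rows; each row is the pose to reach, as a shift and turn from the pose commanded when the call began, along the tool's axes at that moment; what a row does not reach only later rows make up. A row lasts 1/10 s, in which the tool goes at most 50 mm and 8.59 degrees, less where a joint would pass 70% of its speed; a pose out of reach is approached as far as the arm can. A call with a gripper value outside its range is refused whole. The fingers move at their own pace and stop on an object; "grip_force" is the grip in N (left out, the last holds). Time passes only in rows, so rows that repeat a pose let the fingers close. It gives the time, the measured TCP pose, the force and the opening at its end, in the units of the state.
- env.sense(): the state, without advancing time (a new reading comes with each control period).
- env.get_image(name): name is "scene" or "top"; returns a dict with "frame" (400x640x3 uint8, red, green, blue), "depth" (400x640 float32, m along the optical axis (not along the pixel's ray), 0 where there is no reading), "vertical_fov" (degrees; the focal length in pixels is half the picture's height over the tangent of half this angle, whatever the lens; pixels are square), "cx", "cy" (the principal point, pixels), "dist" ([k1, k2, p1, p2, k3] as OpenCV has them; the pictures are not rectified), "origin" and "rotation" of the camera in the world. Camera axes: x right, y down, z forward; pixel columns grow to the right and rows downward; lengths in m; the calibration is good to about 2 mm. A picture is of the moment at which its call begins.
- env.finish_job(): hands the job in, once; it reports no verdict.
The state is a dict: "t": time; "q": joint angles; "joint_velocities": joint speeds; "effort": joint torques, N m; "tcp_pos": TCP position; "orientation": TCP orientation; "wrist_force": force on the tool from outside, world axes, zero at the start; "wrist_torque": the same for the moment, N m; "grip_width": finger opening in m.
Only numpy, scipy, OpenCV 4.12 (cv2) and the standard library are available. Lean on these libraries where they do the work, as an engineer would, in place of code of your own. Each camera call takes 0.05 s, during which the arm holds its last target. There are 200 camera calls.

## Working session

There is one attempt and no reset: what is moved stays moved. The work goes in short steps, Python scripts to look and compute and a tool call to move; the robot and the scene stay as the last step left them, time stands still between calls to the robot, and variables do not carry over. Pictures are saved under pics/ and viewed, about 8 in all and at most 12, crops included, and the job is handed in when it is done.

Besides the shell and the picture viewer there is one more tool, called after "Call:" as name(argument=value, ...) on one line, values as JSON. drive_tool: Moves the arm, as the interface text tells. Its arguments: {"type":"object","properties":{"increments":{"type":"array","items":{"type":"array","items":{"type":"number"}}},"grip_force":{"type":"number"}},"required":["increments"]}

```bash
mkdir -p pics; cat > h.py <<'E'
import numpy as np, cv2
from station import env
def cloud(im):
    d=im["depth"];h,w=d.shape
    f=h/2/np.tan(np.radians(im["vertical_fov"])/2)
    K=np.array([[f,0,im["cx"]],[0,f,im["cy"]],[0,0,1.]])
    uv=np.stack(np.meshgrid(np.arange(w),np.arange(h)),-1).reshape(-1,1,2).astype(np.float64)
    n=cv2.undistortPoints(uv,K,np.array(im["dist"],float)).reshape(h,w,2)
    p=np.dstack([n*d[...,None],d])
    return p@np.array(im["rotation"]).T+np.array(im["origin"])
E
python3 - <<'E'
from h import *
np.set_printoptions(precision=4,suppress=True)
print(env.sense())
ims=[env.get_image(n) for n in("top","scene")]
for n,im in zip(("top","scene"),ims):
    print(n,im["origin"],np.array(im["rotation"]),im["vertical_fov"],im["dist"])
    cv2.imwrite(f"pics/{n}0.png",im["frame"][...,::-1])
    P=cloud(im);np.savez(f"{n}0.npz",P=P,d=im["depth"],f=im["frame"])
E
```

```text
{'t': 0.0, 'q': array([ 1.0624,  0.3005,  1.5215, -0.    ,  1.3207, -0.0666]), 'joint_velocities': array([-0.0008,  0.0001,  0.0003, -0.0012,  0.0006,  0.0007]), 'effort': array([  0.0007, -53.1799, -35.2745,   0.071 ,   0.0243,  -0.0002]), 'tcp_pos': array([0.2352, 0.4972, 0.4041]), 'orientation': array([ 0.2191,  0.9757, -0.0005, -0.0002]), 'wrist_force': array([0.7062, 0.5036, 0.4905]), 'wrist_torque': array([0.0581, 0.0584, 0.0071]), 'grip_width': 0.09376639762482492}
top [0.4032 0.2826 1.4103] [-0.6995  0.7125 -0.0399  0.0389] 42.57788376220533 [-0.1443  0.      0.      0.      0.    ]Traceback (most recent call last):
  File "<stdin>", line 8, in <module>
  File "h.py", line 10, in cloud
    return p@np.array(im["rotation"]).T+np.array(im["origin"])
           ~^~~~~~~~~~~~~~~~~~~~~~~~~~~
ValueError: matmul: Input operand 1 has a mismatch in its core dimension 0, with gufunc signature (n?,k),(k,m?)->(n?,m?) (size 4 is different from 3)
```

Rotation is a quaternion; fix.

```bash
sed -i 's/np.array(im\["rotation"\]).T/R.from_quat(im["rotation"]).as_matrix().T/; 1a from scipy.spatial.transform import Rotation as R' h.py
python3 - <<'E'
from h import *
np.set_printoptions(precision=4,suppress=True)
for n in("top","scene"):
    im=env.get_image(n)
    print(n,im["origin"],im["rotation"])
    cv2.imwrite(f"pics/{n}0.png",im["frame"][...,::-1])
    P=cloud(im);np.savez(f"{n}0.npz",P=P,d=im["depth"],f=im["frame"])
    z=P[...,2]; m=(im["depth"]>0)&(abs(z)<.01);print(np.median(z[m]),m.sum())
E
```

```text
top [0.4032 0.2826 1.4103] [-0.6995  0.7125 -0.0399  0.0389]
-0.00011361756702554793 72462
scene [1.0553 0.482  0.7229] [ 0.5515  0.7596 -0.2823 -0.198 ]
-0.0017391179771348297 72044
```

View pics/top0.png

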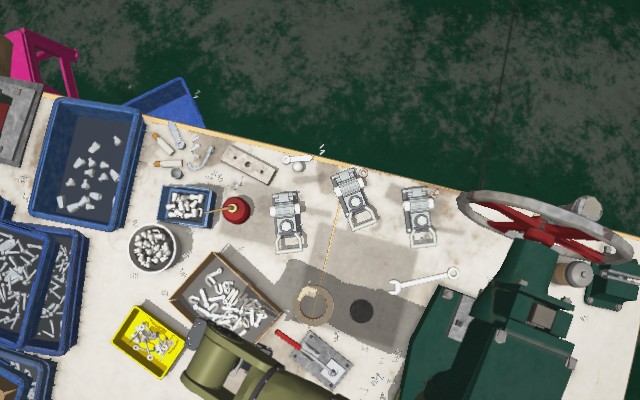

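View pics/scene0.png

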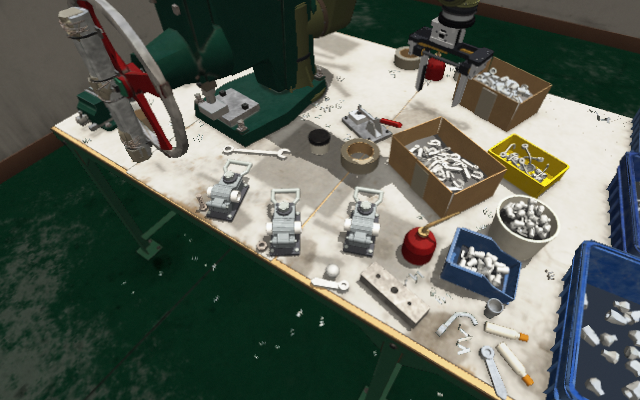

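The top view shows the three clamps at about (287,222), (352,198) and (418,215), the oil can at (235,210), and the wheel and press to the right. The scene view shows the same clamps at (360,220), (285,225) and (228,190). I'll enlarge the top view with heights.

```bash
python3 - <<'E'
from h import *
np.set_printoptions(precision=4,suppress=True)
a=np.load("top0.npz");P=a["P"];f=a["f"]
c=cv2.resize(f[160:260,260:450],None,fx=4,fy=4,interpolation=cv2.INTER_CUBIC)
cv2.imwrite("pics/crop.png",c[...,::-1])
S=np.load("scene0.npz")["P"]
for (u,v) in [(287,222),(352,198),(418,215),(235,210)]:
    print("px",u,v,P[v,u])
    for nm,Q in(("top",P),("scene",S)):
        m=(np.hypot(Q[...,0]-P[v,u,0],Q[...,1]-P[v,u,1])<.09)
        q=Q[m]
        for lo,hi in((.03,.04),(.04,.054),(.054,.062),(.0635,.075)):
            s=q[(q[:,2]>lo)&(q[:,2]<hi)]
            if len(s):print(nm,lo,len(s),s.mean(0),s.min(0)[:2],s.max(0)[:2])
E
```

```text
px 287 222 [0.5199 0.3944 0.0675]
top 0.03 25 [0.5684 0.3913 0.0363] [0.5087 0.3617] [0.6033 0.4287]
top 0.04 625 [0.5241 0.3991 0.0498] [0.4392 0.3568] [0.6032 0.4415]
top 0.054 342 [0.5274 0.3982 0.0574] [0.4393 0.359 ] [0.5967 0.4406]
top 0.0635 139 [0.5317 0.4006 0.067 ] [0.4963 0.3783] [0.5679 0.4263]
scene 0.03 49 [0.5769 0.4049 0.0366] [0.5087 0.3641] [0.6012 0.4435]
scene 0.04 829 [0.5347 0.4016 0.0486] [0.4401 0.3565] [0.6046 0.4433]
scene 0.054 315 [0.5481 0.402  0.0581] [0.449  0.3689] [0.5757 0.438 ]
scene 0.0635 77 [0.5141 0.3991 0.0666] [0.5001 0.3842] [0.5584 0.4234]
px 352 198 [0.5816 0.2218 0.058 ]
top 0.03 27 [0.6167 0.2457 0.0361] [0.5496 0.1959] [0.65   0.2691]
top 0.04 629 [0.5849 0.2197 0.0498] [0.4943 0.1587] [0.664  0.2717]
top 0.054 351 [0.5879 0.2202 0.0576] [0.4966 0.1621] [0.6477 0.2667]
top 0.0635 117 [0.5882 0.2198 0.0674] [0.5587 0.2012] [0.6262 0.2558]
scene 0.03 69 [0.6278 0.2429 0.0361] [0.5664 0.1981] [0.6612 0.2725]
scene 0.04 828 [0.5934 0.2232 0.0487] [0.4963 0.1576] [0.6665 0.2726]
scene 0.054 325 [0.6081 0.229  0.0583] [0.5534 0.1945] [0.639  0
[... 567 characters left out ...]
0.0581] [0.4609 0.0135] [0.5843 0.079 ]
scene 0.0635 65 [0.5223 0.0416 0.0664] [0.5073 0.0282] [0.5702 0.0575]
px 235 210 [0.5522 0.5288 0.0852]
top 0.03 50 [0.553  0.568  0.0351] [0.5186 0.5026] [0.6089 0.6103]
top 0.04 163 [0.5548 0.5432 0.0486] [0.5149 0.4406] [0.6088 0.6105]
top 0.054 128 [0.556  0.5331 0.0584] [0.5259 0.4404] [0.6001 0.6019]
top 0.0635 272 [0.5601 0.5603 0.0682] [0.5131 0.5108] [0.6088 0.6133]
scene 0.03 90 [0.5885 0.5377 0.0346] [0.5652 0.4413] [0.6115 0.5989]
scene 0.04 224 [0.5804 0.5276 0.0477] [0.5436 0.4389] [0.6116 0.5973]
scene 0.054 212 [0.573  0.5362 0.0587] [0.5324 0.5063] [0.6115 0.5977]
scene 0.0635 314 [0.567  0.5663 0.0675] [0.5151 0.513 ] [0.6114 0.6135]
```

View pics/crop.png

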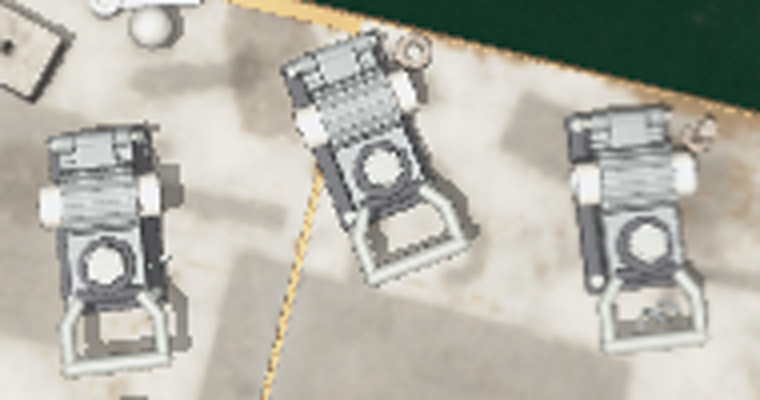

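The crop shows bolt heads at crop px (106,263), (381,167), (647,241) and handle bar middles at about (117,364), (422,258), (655,344). Next I'll get their positions from both views.

```bash
python3 - <<'E'
from h import *
np.set_printoptions(precision=4,suppress=True)
P=np.load("top0.npz")["P"];S=np.load("scene0.npz")["P"]
for nm,b,h in(("L",(106,263),(117,364)),("M",(381,167),(422,258)),("R",(647,241),(655,344))):
    B=[]
    for Q in(P,S):
        u,v=[round(o+k/4-.375) for o,k in zip((260,160),b)];g=P[v,u]
        q=Q[(np.hypot(*(Q[...,:2]-g[:2]).transpose(2,0,1))<.02)];s=q[q[:,2]>.0635]
        (c,_)=cv2.minEnclosingCircle(s[:,:2].astype(np.float32)*1000)
        B.append(s.mean(0));print(nm,"bolt",s.mean(0),np.array(c)/1000,len(s))
    u,v=[round(o+k/4-.375) for o,k in zip((260,160),h)];g=P[v,u];print(" bar guess",g)
    b0=np.mean(B,0)
    for Q in(P,S):
        d=(Q[...,:2]-b0[:2]); e=(b0-g)[:2];e/=np.linalg.norm(e)
        for it in range(3):
            x=d@e;y=d@np.array([-e[1],e[0]])
            m=(x<-.055)&(x>-.075)&(abs(y)<.024)&(Q[...,2]>.03)&(Q[...,2]<.056)
            q=Q[m]
            cov=np.cov((q[:,:2]).T);w,V=np.linalg.eigh(cov);n=V[:,0]*np.sign(V[0,0])
            e=n
        mm=(abs(x)<.2)&(x<-.055)&(x>-.08)&(abs(y)<.05)&(Q[...,2]>.03)&(Q[...,2]<.056)
        print("  bar",q.mean(0),"z95",np.percentile(q[:,2],90),"x",x[m].mean(),"yrange",y[mm].min(),y[mm].max(),"yaw bar",np.degrees(np.arctan2(n[1],n[0])),"n",m.sum())
    # whole-clamp yaw by symmetric pca
    for Q in(P,S):
        q=Q[(np.hypot(*(Q[...,:2]-b0[:2]-.02*e).transpose(2,0,1))<.11)&(Q[...,2]>.02)&(Q[...,2]<.08)]
        r=cv2.minAreaRect((q[:,:2]*1000).astype(np.float32));print("  rect",r)
E
```

```text
L bolt [0.5101 0.3978 0.0685] [0.5095 0.3984] 73
L bolt [0.5119 0.3985 0.0667] [0.5107 0.3987] 73
 bar guess [0.4442 0.3912 0.0525]
  bar [0.4456 0.3924 0.0519] z95 0.05429516773562759 x -0.06565255611834982 yrange -0.03558349827995742 0.03706920529794504 yaw bar 5.300797104979408 n 71
  bar [0.4495 0.3926 0.0495] z95 0.05261132793434368 x -0.06176274472306339 yrange -0.03551558242152033 0.036172437352847156 yaw bar 5.201715958365692 n 92
  rect ((518.0751342773438, 433.2202453613281), (162.81581115722656, 148.49684143066406), 5.231754302978516)
  rect ((519.203857421875, 432.3785400390625), (162.0186309814453, 147.01356506347656), 5.9731550216674805)
M bolt [0.5706 0.2135 0.0688] [0.5711 0.2143] 69
M bolt [0.5729 0.2146 0.0666] [0.5718 0.2132] 70
 bar guess [0.5117 0.1889 0.057 ]
  bar [0.5106 0.1925 0.0521] z95 0.05461529677346555 x -0.06483995752135822 yrange -0.03631378876316157 0.035688912368797135 yaw bar 19.27645968823669 n 66
  bar [0.515  0.1908 0.0494] z95 0.052710452533411334 x -0.06135567419618377 yrange -0.034184161219080314 0.03878706952210983 yaw bar 21.42789585366322 
[... 175 characters left out ...]
688, 79.32817840576172), 20.333980560302734)
R bolt [0.5179 0.0392 0.0687] [0.5198 0.0387] 71
R bolt [0.5194 0.0414 0.0665] [0.5187 0.0406] 61
 bar guess [0.4506 0.0353 0.0501]
  bar [0.4535 0.0326 0.0518] z95 0.05507614414504978 x -0.06560979136386345 yrange -0.033346068539084825 0.03650988981954035 yaw bar 4.971561548946612 n 74
  bar [0.4572 0.0362 0.0498] z95 0.05284055617799147 x -0.06162720987537686 yrange -0.03552358748014371 0.03565145305563945 yaw bar 4.865137779879586 n 72
  rect ((527.6480712890625, 41.240257263183594), (93.54808044433594, 167.0657958984375), 85.32942199707031)
  rect ((528.98486328125, 41.647586822509766), (95.7569351196289, 168.9208221435547), 84.50053405761719)
```

```bash
python3 - <<'E'
from h import *
P=np.load("top0.npz")["P"].reshape(-1,3);S=np.load("scene0.npz")["P"].reshape(-1,3)
for nm,Q in(("top",P),("scene",S)):
    print(nm,"max z cm; cols y from .66 down step .06")
    for x in np.arange(.78,-.2,-.06):
        r=[]
        for y in np.arange(.66,-.4,-.06):
            q=Q[(abs(Q[:,0]-x)<.03)&(abs(Q[:,1]-y)<.03)]
            r.append("%4d"%round(100*q[:,2].max()) if len(q) else "   .")
        print("%.2f"%x,"".join(r))
E
```

```text
top max z cm; cols y from .66 down step .06
0.78    3   1   1   0   0   .   .   .   . -71 -70 -71 -70 -70 -70 -70 -70 -70
0.72    2   4   4   4   2   3   1   0   .   .   .   .   . -71 -71 -71 -71 -71
0.66    5   2   4   4   4   4   5   6   6   1   1   0   .   .   .   .   .   .
0.60    8   7   8   5   6   6   4   7   7   1   7   7   1   0   .   .   .   .
0.54    8  15  13   6   7   7   1   7   7   1   7  35  43  46  44  44   0   .
0.48   10   7   1   1   7   7   1   6   6   1   7   6  11  46  47  47  46   1
0.42   10  11  10   1   6   6 141   1   1   1   6   5   2  32  33  46  45  42
0.36   11   7  10  11   1   5   5   1   1   2   2   8  43  43  42  30  17  28
0.30   11  35  50  52  52   5   5   6   6   1   1  46  46  46  44   .   1   1
0.24   10  35  51  52  56  56   5   6   6   1   5  46  46  46  47   .   .   1
0.18    6   .  52  53  57  58  59  56   1   2  44  45  45  45  47   .   .   1
0.12    1   0   1   .   1   2   7   4   2   5  44  45  45  45  45   .   .   0
0.06    1   1   1   .   .   0   2   1   2   5  21   .   .   .   .   .   .   1
-0.00    .   .   .   .   .   .   .   .   .
[... 949 characters left out ...]
  10  34  40  45  10   4   4   5   5   1   2  27  40  19  40   0   2   0
0.24   10  35  44  44  39  10   4   5   5   0   4  37  39   9   8   8   0   0
0.18    6  10  10  34  35   9   6   2   1   1   4  37  18   8   8   4   0   0
0.12    0   .   0   0   0   1   7   3   2   4  34  35  15   4   4   4   0   0
0.06    0   0   0   0   0   0   1   0   2   6  33   4   6   4   4   0   0   0
-0.00   10   0   0   0   0   0   0   0   0  24  31   .   .   4   4   0   0   .
-0.06   11  11  10   0   0   0   0   0  28  29  29   .   .   .   0   0   .   .
-0.12    9   9  10   0   0   0   0   0  28  24  15   .   .   .   .   .   .   .
-0.18   10   6   0   7   5   2   2   0  26  16   0   0   .   .   .   .   .   .
```

Call:
drive_tool(increments=[[255,-0.292,0.0285,0,0,0,59.4],[255,-0.292,0.0285,0,0,0,59.4],[255,-0.292,0.0285,0,0,0,59.4],[255,-0.292,0.0285,0,0,0,59.4],[255,-0.292,0.0285,0,0,0,59.4],[255,-0.292,0.0285,0,0,0,59.4],[255,-0.292,0.0285,0,0,0,59.4],[255,-0.292,0.0285,0.03,0,0,59.4],[255,-0.292,0.0285,0.07,0,0,59.4],[255,-0.292,0.0285,0.117,0,0,59.4],[255,-0.292,0.0285,0.117,0,0,59.4],[255,-0.292,0.0285,0.117,0,0,59.4]], grip_force=10)

```text
t: 1.4
tcp_pos: [0.5115, 0.3983, 0.2886]
orientation: [0.674, 0.739, -0.0, -0.0]
wrist_force: [0.1, -0.3, 0.0]
grip_width: 0.0023
```

Call:
drive_tool(increments=[[255,0,0,0.0085,0,0,0],[255,0,0,0.017,0,0,0],[255,0,0,0.0205,0,0,0],[255,0,0,0.0205,0,0,0]])

```text
t: 1.8
tcp_pos: [0.5113, 0.3981, 0.2672]
orientation: [0.674, 0.739, 0.0, -0.0]
wrist_force: [-0.5, -0.6, 1.3]
grip_width: 0.0004
```

Call:
drive_tool(increments=[[255,0,0,0.001,0,0,0],[255,0,0,0.0025,0,0,0],[255,0,0,0.0025,0,0,0]])

```text
t: 2.1
tcp_pos: [0.5114, 0.3981, 0.2649]
orientation: [0.674, 0.739, 0.0, 0.0]
wrist_force: [0.8, -0.7, 3.0]
grip_width: 0.0006
```

It gives softly, as a loose bolt would. I'll press on to 5 mm.

Call:
drive_tool(increments=[[255,0,0,0.0015,0,0,0],[255,0,0,0.003,0,0,0],[255,0,0,0.003,0,0,0],[255,0,0,0.003,0,0,0]])

```text
t: 2.5
tcp_pos: [0.5114, 0.3981, 0.2618]
orientation: [0.674, 0.739, 0.0, 0.0]
wrist_force: [-1.0, 0.8, 3.2]
grip_width: 0.0003
```

Call:
drive_tool(increments=[[255,0,0,0.001,0,0,0],[255,0,0,0.001,0,0,0],[255,0,0,0.001,0,0,0]])

```text
t: 2.8
tcp_pos: [0.5113, 0.3981, 0.2613]
orientation: [0.674, 0.739, 0.0, 0.0]
wrist_force: [-2.4, -0.5, 9.0]
grip_width: 0.0002
```

The left clamp's bolt gave the full 6 mm and bottomed at 9 N, so it is the loose one. Now I'll go to its handle.

Call:
drive_tool(increments=[[255,0,0,-0.03,0,0,0],[140,0,0,-0.06,0,0,0],[140,0,-0.04,-0.06,0,0,0],[140,0,-0.064,-0.06,0,0,0],[140,0,-0.064,-0.06,0,0,0],[140,0,-0.064,-0.06,0,0,0],[140,0,-0.064,-0.06,0,0,0]])

```text
t: 3.5
tcp_pos: [0.4482, 0.3922, 0.3204]
orientation: [0.674, 0.739, -0.0, 0.0]
wrist_force: [0.9, -0.4, -0.2]
grip_width: 0.0417
```

```bash
python3 - <<'E'
from h import *
im=env.get_image("scene");cv2.imwrite("pics/s1.png",cv2.resize(im["frame"][100:280,270:470],None,fx=3.3,fy=3.3,interpolation=cv2.INTER_CUBIC)[...,::-1])
s=env.sense();print(s["tcp_pos"],s["grip_width"],s["wrist_force"],s["q"])
E
```

```text
[0.44830494 0.39214091 0.3203272 ] 0.04205399918274431 [-0.79532875 -0.10395402 -0.39982772] [ 6.57189445e-01  4.78101095e-01  1.47795458e+00 -6.13467823e-05
  1.18575078e+00  5.65493218e-01]
```

View pics/s1.png

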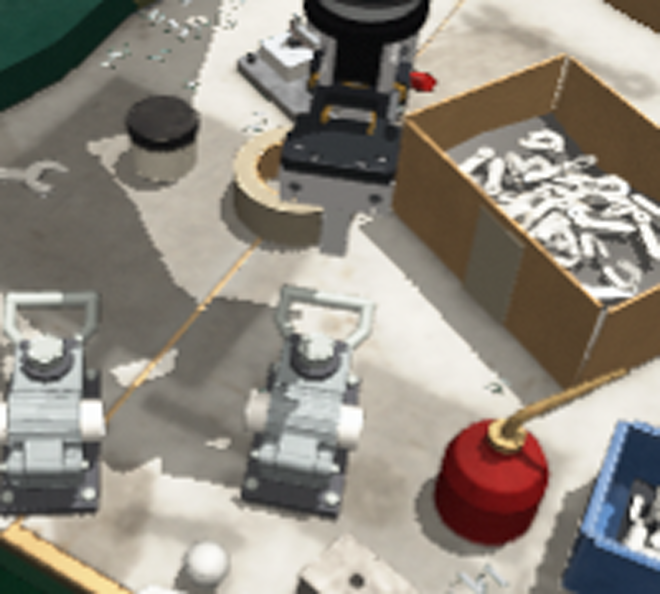

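The picture shows the clamp shut with its handle bar at about (325,295), the fingers above it in line at (335,245), and the can clear at (490,480). Descending.

Call:
drive_tool(increments=[[140,0,0,0.03,0,0,0],[140,0,0,0.06,0,0,0],[140,0,0,0.075,0,0,0],[140,0,0,0.089,0,0,0],[140,0,0,0.089,0,0,0],[140,0,0,0.089,0,0,0]])

```text
t: 4.15
tcp_pos: [0.4479, 0.3924, 0.2324]
orientation: [0.674, 0.739, 0.0, 0.0]
wrist_force: [0.3, -0.2, 0.8]
grip_width: 0.0428
```

Call:
drive_tool(increments=[[200,0,0,0,0,0,0],[200,0,0,0,0,0,0],[235,0,0,0,0,0,0],[235,0,0,0,0,0,0],[235,0,0,0,0,0,0]], grip_force=6)

```text
t: 4.65
tcp_pos: [0.4472, 0.3923, 0.2318]
orientation: [0.674, 0.739, -0.001, -0.0]
wrist_force: [-6.6, -0.9, 4.1]
grip_width: 0.0112
```

Call:
drive_tool(increments=[[255,0,-0.001,0,0,0,0],[255,0,-0.001,0,0,0,0],[255,0,-0.001,0,0,0,0]], grip_force=10)

```text
t: 4.95
tcp_pos: [0.4467, 0.3921, 0.2318]
orientation: [0.674, 0.739, 0.0, 0.0]
wrist_force: [0.0, 0.0, 1.9]
grip_width: 0.0115
```

Call:
drive_tool(increments=[[255,0,0,-0.0015,0,0,0],[255,0,0.0001,-0.004,0,0,0],[255,0,0.0001,-0.004,0,0,0]])

```text
t: 5.25
tcp_pos: [0.4468, 0.3921, 0.2359]
orientation: [0.674, 0.739, 0.0, 0.0]
wrist_force: [4.2, 1.1, -1.9]
grip_width: 0.0111
```

Call:
drive_tool(increments=[[255,0,0.0005,-0.006,0,0,0],[255,0,0.0012,-0.0129,0,0,0],[255,0,0.0025,-0.0206,0,0,0],[255,0,0.0042,-0.0283,0,0,0],[255,0,0.0063,-0.0359,0,0,0],[255,0,0.0088,-0.0433,0,0,0],[255,0,0.0119,-0.0512,0,0,0],[255,0,0.0155,-0.059,0,0,0],[255,0,0.0155,-0.059,0,0,0],[255,0,0.0155,-0.059,0,0,0]])

```text
t: 6.25
tcp_pos: [0.4629, 0.3934, 0.2946]
orientation: [0.674, 0.739, 0.001, 0.001]
wrist_force: [13.3, 4.8, -9.6]
grip_width: 0.0118
```

Radial pull of about 15 N toward the hinge: the arc is slightly too wide. I'll ease inward.

Call:
drive_tool(increments=[[255,0.0005,0.001,0,0,0,0],[255,0.0005,0.0022,0,0,0,0],[255,0.0005,0.0022,0,0,0,0],[255,0.0005,0.0022,0,0,0,0]])

```text
t: 6.65
tcp_pos: [0.4639, 0.3941, 0.2944]
orientation: [0.674, 0.739, -0.001, -0.0]
wrist_force: [-3.6, -4.2, 0.7]
grip_width: 0.0115
```

Call:
drive_tool(increments=[[255,-0.0003,0.0038,-0.007,0,0,0],[255,-0.0003,0.0085,-0.0148,0,0,0],[255,-0.0003,0.013,-0.0214,0,0,0],[255,-0.0003,0.0178,-0.0275,0,0,0],[255,-0.0003,0.0178,-0.0275,0,0,0],[255,-0.0003,0.0178,-0.0275,0,0,0]])

```text
t: 7.25
tcp_pos: [0.482, 0.3956, 0.3231]
orientation: [0.674, 0.739, -0.0, -0.0]
wrist_force: [-6.9, -2.7, 2.8]
grip_width: 0.0116
```

Call:
drive_tool(increments=[[255,-0.0003,0.0045,-0.006,0,0,0],[255,-0.0003,0.0098,-0.0117,0,0,0],[255,-0.0003,0.016,-0.0175,0,0,0],[255,-0.0003,0.0223,-0.023,0,0,0],[255,-0.0003,0.0223,-0.023,0,0,0],[255,-0.0003,0.0223,-0.023,0,0,0],[255,-0.0003,0.0223,-0.023,0,0,0]])

```text
t: 7.95
tcp_pos: [0.5041, 0.3975, 0.3459]
orientation: [0.674, 0.739, 0.0, -0.0]
wrist_force: [-6.4, -1.1, 7.0]
grip_width: 0.0113
```

```bash
python3 - <<'E'
from h import *
for n,(a,b,c,d) in(("scene",(60,240,300,500)),("top",(160,260,200,350))):
    im=env.get_image(n);cv2.imwrite(f"pics/{n}2.png",cv2.resize(im["frame"][a:b,c:d],None,fx=3.3,fy=3.3,interpolation=cv2.INTER_CUBIC)[...,::-1])
    Q=cloud(im).reshape(-1,3)
    # slice across clamp centre, in hinge frame
    b=np.array([.4467,.3921])+.15*np.array([np.cos(.091),np.sin(.091)])
    d=Q[:,:2]-b;x=d@[np.cos(.091),np.sin(.091)];y=d@[-np.sin(.091),np.cos(.091)]
    m=(abs(y)>.014)&(abs(y)<.033)&(x>-.14)&(x<0)&(Q[:,2]>.06)&(Q[:,2]<.19)
    for lo in np.arange(-.14,0,.01):
        k=m&(x>=lo)&(x<lo+.01)
        if k.sum():print(n,round(lo,3),k.sum(),np.round(np.percentile(Q[k,2],[10,50,90]),3))
s=env.sense();print(s["tcp_pos"],s["grip_width"],s["wrist_force"],s["t"])
E
```

```text
scene -0.1 7 [0.163 0.164 0.166]
scene -0.09 84 [0.153 0.16  0.165]
scene -0.08 54 [0.137 0.145 0.15 ]
scene -0.07 81 [0.126 0.133 0.137]
scene -0.06 67 [0.114 0.121 0.128]
scene -0.05 77 [0.1   0.109 0.119]
scene -0.04 55 [0.093 0.095 0.102]
scene -0.03 43 [0.091 0.093 0.095]
scene -0.02 56 [0.084 0.089 0.092]
scene -0.01 72 [0.066 0.077 0.084]
top -0.1 11 [0.164 0.168 0.171]
top -0.09 7 [0.159 0.165 0.169]
top -0.08 1 [0.147 0.147 0.147]
[0.50412878 0.39747209 0.3459071 ] 0.011827374842738459 [-6.09746291 -0.36846236  5.45608171] 8.05
```

View pics/scene2.png

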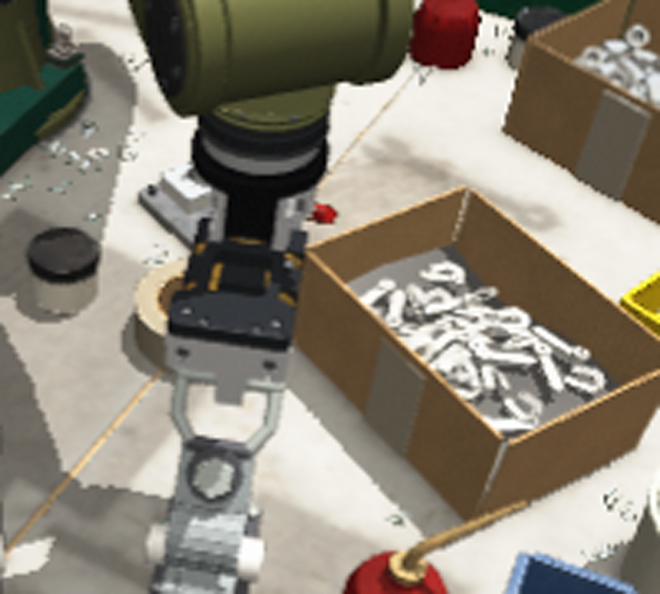

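The picture shows the cap raised to about 50°, with the handle held in the fingers at (235,385) and the can still in place at (395,575). I'll ease the leftover push slightly and let it settle.

Call:
drive_tool(increments=[[255,0,-0.0005,0,0,0,0],[255,0,-0.0005,0,0,0,0],[255,0,-0.0005,0,0,0,0],[255,0,-0.0005,0,0,0,0],[255,0,-0.0005,0,0,0,0]])

```text
t: 8.55
tcp_pos: [0.5037, 0.3974, 0.3456]
orientation: [0.674, 0.739, 0.0, -0.0]
wrist_force: [-5.8, 0.5, 6.0]
grip_width: 0.0117
```

```bash
python3 - <<'E'
from h import *
s=env.sense();print(s["tcp_pos"],s["grip_width"],s["wrist_force"],abs(s["joint_velocities"]).max())
print(env.finish_job())
E
```

```text
[0.50367928 0.39740519 0.34555196] 0.011713515657147993 [-5.75066942  0.51322507  5.98489764] 0.001134310306215006
the job is handed in; nothing more can be done
None
```

The left clamp, next to the oil can, had the loose bolt. I lifted its cap to about 50° and handed the job in at about 8.6 s with the gripper still holding it open. No verdict is reported.

- **Finding the bolt:** I tapped only the left clamp. Its bolt gave softly at about 3 N, went down 6 mm, and stopped at 9 N. The other two clamps were never touched.
- **Lifting the cap:** The handle started up at about 2 N. Partway up, the wrist force reached about 17 N, in line with the handle and towards the hinge rather than upward. I corrected the arc before going on.
- **Last checks:**
  - The arm was at rest and the gripper opening read 11.7 mm on the 12 mm bar.
  - The depth slice and the hand's position both agree with about 50° open.
  - The oil can looked undisturbed in the last picture, but I did not measure its position again.
  - About 8 N of leftover push stayed on the handle. Easing back 0.5 mm barely reduced it.

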